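Latch the scroll case

ROBOT

A 7-joint arm with a two-finger parallel gripper is mounted at the origin on the work surface. World frame = base frame: x ahead of the robot, y to its left, z up, the work surface at z = 0. Lengths are in m, angles in rad, forces in N, time in s.
With the tool pointing down it reaches from about 0.4 to 0.875 m from the base axis. Payload 19.3 kg.
Tool frame: the origin (TCP) lies at the very end of the fingers, on their centre line; the grasp point (between the pads) lies 19 mm behind it (bot.grasp_offset is the distance from the TCP to the grasp point, in m); z points along the fingers, x is the direction in which the jaws open and shut, and the axes are right-handed (so a half turn about z gives the same grasp; the last joint's range is limited). The gripper opens to 85 mm and grips with 20 to 120 N. Pads are 22 mm wide; open, the fingers measure 114 mm over their backs; the gripper's body (76 mm by 85 mm) begins 54 mm behind the grasp point. The pads swing forward as they close: fully open they stand 13 mm farther back than shut.
Start: joints at [-1.264, 0.521, -0.036, 1.599, 0.021, 1.021, -0.113], TCP at [0.23, 0.581, 0.231] pointing down, gripper open.
Joint ranges: [-2.91, 2.91], [-0.3, 2.13], [-1.5, 1.42], [0.17, 2.43], [-1.26, 4.41], [0.16, 1.93], [-2.52, 2.52]. Speed limits (rad/s): [1.89, 1.89, 2.39, 2.39, 3.01, 3.01, 3.01].

INTERFACE

Orientations are given as [roll, pitch, yaw] about the fixed x, y, z axes, in that order (R = Rz(yaw) Ry(pitch) Rx(roll)).
In Python, from workcell import status, grab_frame, calibration, job, regions_of, mark_of, bot gives the robot as it stands.
- The arm moves only by the tool carry_out, never from a script. Its argument "deltas" is one flat list of numbers, 5 for each row, row after row: the opening, from -1 (shut) to 1 (fully open), then the shift along the tool's x, y, z in cm, then the turn about the tool's z in degrees. A call has 1 to 20 rows; each row shifts and turns the commanded pose from where the row before left it, along the tool's axes as they then stand; what a row does not reach is not made up. A row lasts 1/12 s, in which the tool goes at most 41.7 mm and 7.16 degrees, less where a joint would pass 70% of its speed; a pose out of reach is approached as far as the arm can. A call with a gripper value outside its range is refused whole. The fingers move at their own pace and stop on an object; "newtons" is the grip in N (left out, the last holds). Time passes only in rows, so rows that do not move let the fingers close. It gives the time, the measured TCP pose, the force and the opening at its end, in the units of the state.
- status.observe(): the state, without advancing time (a new reading comes with each control period).
- grab_frame(name): name is "scene" or "top" or "wrist"; returns the picture (384x512x3 uint8, red, green, blue); there is no depth.
- calibration(name): a dict with "fov_y" (degrees; the focal length in pixels is half the picture's height over the tangent of half this angle, whatever the lens; pixels are square), "cx", "cy" (the principal point, pixels), "D" ([k1, k2, p1, p2, k3] as OpenCV has them; the pictures are not rectified), "R" (3x3) and "t" (3): a world point X has camera coordinates R X + t. Camera axes: x right, y down, z forward; pixel columns grow to the right and rows downward; lengths in m; the calibration is good to about 2 mm. A picture is of the moment at which its call begins: read the wrist's pose just before it. calibration takes no time and is no camera call; for the wrist camera it gives the pose at the moment of the call.
- job.job_done(): hands the job in, once; it reports no verdict.
Trained networks look in the newest picture that a camera, given by its name, has taken for a name from the list of things; names that differ only in an ending like _2 or _b are one class to them, and where a whole thing is asked for, a point or a joint stands for the part that bears it (a point fixed in the world has none). Each returns a list of dicts, best first, with "p" (0 to 1); they miss things now and then, are a little off and sometimes report something else, mostly with a low value. They report only what shows in the picture. A call takes as long as a camera call.
- regions_of(camera, target): "region" (384x512 bool, what is visible of it) and "xy" ([column, row] in pixels, amid what is visible of it).
- mark_of(camera, target): "xy" ([column, row] in pixels: a listed point, or the origin of a listed thing).
The state is a dict: "clock": time; "qpos": joint angles; "qd": joint speeds; "joint_efforts": joint torques, N m; "position": TCP position; "tool_rot": TCP orientation; "force": force on the tool from outside, world axes, zero at the start; "moment": the same for the moment, N m; "grip_width": finger opening in m.
Only numpy, scipy, OpenCV 4.12 (cv2) and the standard library are available. Lean on these libraries where they do the work, as an engineer would, in place of code of your own. Each camera call takes 0.05 s, during which the arm holds its last target.

TASK

One of the two scroll cases in the painting studio still has its latch open. Swing its wire loop over so that it drops behind the catch on the end cap, then press the lever over and down past centre until it lies flat, so that the cap stays drawn in tight.

Things in the scene. Friction and masses are not known exactly. Their poses are not given: they have to be found in the camera images.
- case: Open scroll case, fixed: grey box 90 mm wide and high, black cap on one end, steel draw latch along its top (z = 90 mm). Origin on the table under the lever's pivot; x along the case to the cap (body x -190 to 32, cap 40 to 130 mm), y across, z up. Lever pivot axis: along y at x 0, z 108 mm. The slimmer, lower case beside it (70 x 65 mm, lever flat) is already latched: ignore it.
- catch (a point): Top edge of the catch on the cap: a steel post 22 mm wide, 5 thick, leaning away from the lever. Starts at x 61, z 110 mm in the case's frame. Beyond it (+x) is a steel plate, top at z 94 mm, where the loop's bar must lie. Cap and catch slide to -x against a springy gasket (4 N/mm): about 3 mm when latched; without the latch they spring back. Axes as the case's.
- loop_bar (a point): Middle of the loop's cross bar, 8 mm thick, 36 long, along the case's y. Two 6 mm legs, 30 mm apart inside, straddle the lever and join it to a free hinge 72 mm away, on the lever. It starts leaning back from the cap at a stop 45 degrees behind the lever; pushed past upright it drops by its own weight behind the catch (x 68 to 74, z 98 mm in the case's frame; x 58 when latched).
- lever (a joint): Lever angle, rad: 0 = leaning 60 degrees above level towards the cap, 0.52 upright, 2.09 shut: flat, pointing to -x, outer face up at z 116 mm. Steel plate 24 mm wide, reaching 58 from the pivot, outer (cap-side) face 8 mm off the pivot. Loop hinge: 14 mm from the pivot, 10 degrees further round than the lever. Stays where left; hooked, a few N shut it, and past 1.8 it holds shut.

How it is judged:
By the outcome, as a careful person would: the job done as asked, in the order asked, and still so for the second after the job is handed in, with the robot touching nothing.
It also fails if it takes over 38 s, if anything falls off the work surface, if the arm or the gripper's body presses on something with over 40 N, if the wrist force passes 120 N, or if a joint passes its speed limit or range.

## Working session

There is one attempt and no reset: what is moved stays moved. The work goes in short steps, Python scripts to look and compute and a tool call to move; the robot and the scene stay as the last step left them, time stands still between calls to the robot, and variables do not carry over. Pictures are saved under pics/ and viewed, and the job is handed in when it is done.

Besides the shell and the picture viewer there is one more tool, called after "Call:" as name(argument=value, ...) on one line, values as JSON. carry_out: Moves the arm, as the interface text tells. Its arguments: {"type":"object","properties":{"deltas":{"type":"array","items":{"type":"number"}},"newtons":{"type":"number"}},"required":["deltas"]}

```bash
ls; mkdir -p pics; python3 - <<'E'
from workcell import status, grab_frame, calibration, regions_of, mark_of, bot
import cv2
print(status.observe()); print(bot.grasp_offset)
for n in ["scene","top","wrist"]:
    im=grab_frame(n); cv2.imwrite(f"pics/{n}0.png",im[:,:,::-1])
    for t in ["case","catch","loop_bar","lever"]:
        print(n,t,[(round(d["p"],2),[round(float(v),1) for v in d["xy"]]) for d in mark_of(n,t)][:3])
    c=calibration(n);print({k:(v if not hasattr(v,'tolist') else v.tolist()) for k,v in c.items()})
E
```

```text
pics
{'clock': 0.0, 'qpos': array([-1.26420383,  0.52200277, -0.03629511,  1.6000144 ,  0.02118634,
        1.02110515, -0.11281219]), 'qd': array([-1.65504534e-04,  1.45730476e-03,  8.61017520e-04,  5.97600997e-04,
        9.54968248e-05, -1.02342808e-03, -4.95433817e-04]), 'joint_efforts': array([ 2.13032858e-03, -9.27081084e+01,  1.98062718e+00, -3.69934058e+01,
        1.79686316e-02,  7.90926861e-03,  6.34146704e-05]), 'position': array([0.22988477, 0.58081603, 0.23073081]), 'tool_rot': array([3.14150570e+00, 1.14187002e-03, 1.19394659e+00]), 'force': array([ 0.45933825, -0.46305125,  0.66989245]), 'moment': array([-0.01533849, -0.02568754, -0.00149607]), 'grip_width': 0.08535259425451006}
0.0187
scene case [(0.87, [163.5, 218.6])]
scene catch [(0.61, [170.1, 213.1]), (0.57, [134.8, 149.3])]
scene loop_bar [(0.77, [137.7, 149.6])]Traceback (most recent call last):
  File "<stdin>", line 7, in <module>
ValueError: it knows: case, catch, loop_bar
```

```bash
python3 - <<'E'
from workcell import status, grab_frame, calibration, regions_of, mark_of, bot
import cv2
for n in ["scene","top","wrist"]:
    im=grab_frame(n); cv2.imwrite(f"pics/{n}1.png",im[:,:,::-1])
    for t in ["case","catch","loop_bar"]:
        print(n,t,[(round(d["p"],2),[round(float(v),1) for v in d["xy"]]) for d in mark_of(n,t)][:3])
    c=calibration(n);print({k:(v if not hasattr(v,'tolist') else v.tolist()) for k,v in c.items()})
E
```

```text
scene case [(0.74, [165.6, 222.7])]
scene catch [(0.96, [172.4, 211.5])]
scene loop_bar [(0.81, [135.6, 147.1])]
{'fov_y': 43.61100726600728, 'cx': 256.43052041959055, 'cy': 195.50629434717052, 'D': [0.024705826241942765, 0.0, 0.0, 0.0, 0.0], 'R': [[-0.6689425698336706, 0.7433123336301383, 0.0016164583640191242], [0.6167110894162705, 0.5562193782770238, -0.5570345011039421], [-0.4149497203943166, -0.37162720285581746, -0.830487779345512]], 't': [0.31567059412763426, -0.2862904671059317, 1.1391321324770098]}
top case [(0.98, [344.3, 164.2])]
top catch [(0.56, [324.9, 139.3])]
top loop_bar [(0.78, [386.7, 142.5])]
{'fov_y': 51.11623778246581, 'cx': 259.85408393564893, 'cy': 192.77162349581485, 'D': [-0.010022760736706523, 0.0, 0.0, 0.0, 0.0], 'R': [[0.012334120391114863, -0.9994709278457365, 0.030095412696282162], [-0.9863269031385372, -0.01710747288433424, -0.16391026360986136], [0.16433839971023187, -0.027662226278696796, -0.9860160706692292]], 't': [0.06387169484353401, 0.5637373124158213, 0.6933697747668658]}
wrist case []
wrist catch []
wrist loop_bar []
{'fov_y': 63.81950893562605, 'cx': 259.62101753914476, 'cy': 190.45794389900144, 'D': [-0.04024367022200099, 0.0, 0.0, 0.0, 0.0], 'R': [[0.3682996486285676, 0.929707103096886, -0.00026696679893502365], [0.8874913590553682, -0.351490479353628, 0.29801599038611], [0.2769737468102904, -0.10999611527210827, -0.9545608404931117]], 't': [-0.6239375437362292, -0.03779949695238106, 0.3803582402782629]}
```

```bash
python3 -c "
import cv2
for n in ['scene','top','wrist']:
    im=cv2.imread(f'pics/{n}1.png'); cv2.imwrite(f'pics/{n}1b.png',cv2.resize(im,None,fx=1.5,fy=1.5))"
```

```text
(no output)
```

View pics/scene1b.png

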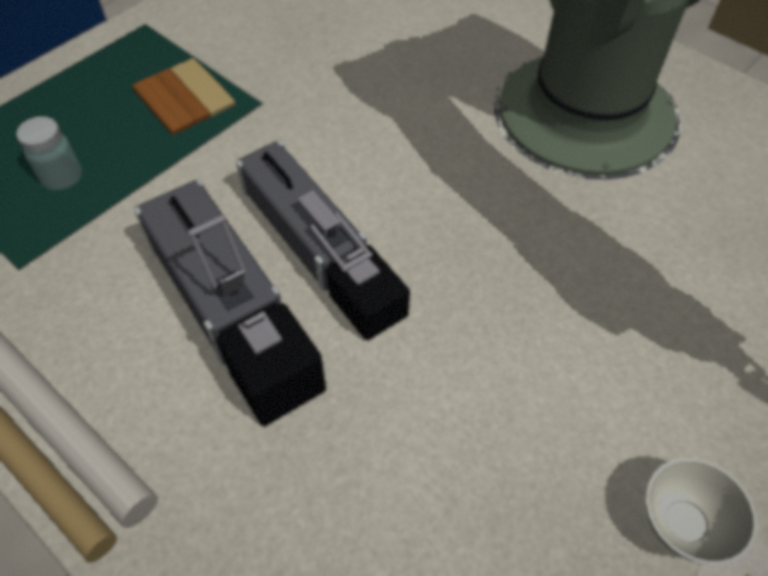

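View pics/top1b.png

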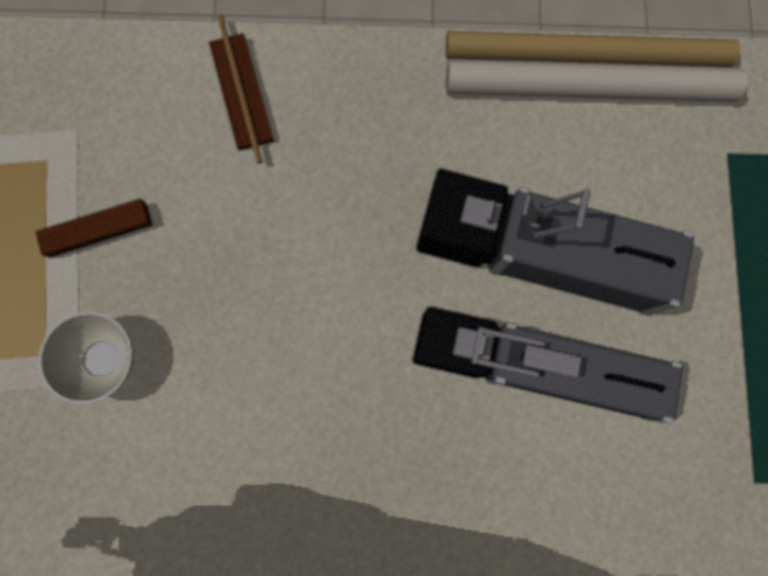

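View pics/wrist1b.png

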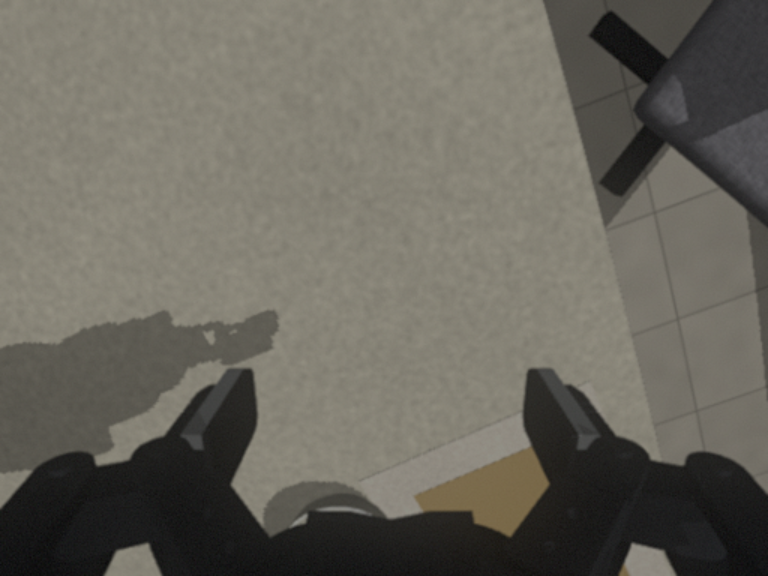

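```bash
python3 -c "
import cv2
im=cv2.imread('pics/top1.png')[100:220,265:475]; cv2.imwrite('pics/tz.png',cv2.resize(im,None,fx=3.8,fy=3.8,interpolation=cv2.INTER_CUBIC))
im=cv2.imread('pics/scene1.png')[110:290,80:230]; cv2.imwrite('pics/sz.png',cv2.resize(im,None,fx=3.3,fy=3.3,interpolation=cv2.INTER_CUBIC))"
```

```text
(no output)
```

View pics/tz.png

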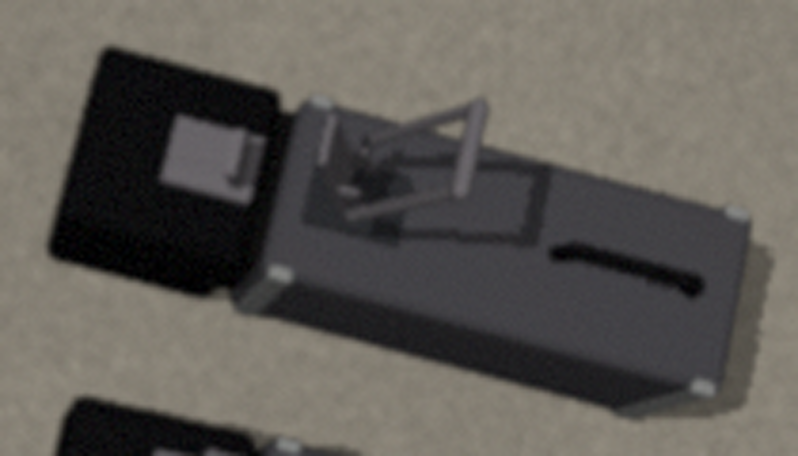

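View pics/sz.png

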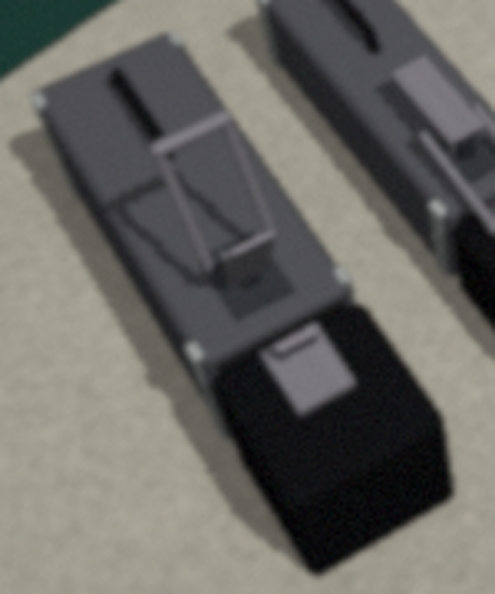

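```bash
cat > h.py <<'E'
import numpy as np, cv2
from scipy.optimize import least_squares
def K(c):
    f=192/np.tan(np.radians(c["fov_y"]/2)); return np.array([[f,0,c["cx"]],[0,f,c["cy"]],[0,0,1]])
def proj(c,X):
    X=np.atleast_2d(X).astype(float)
    return cv2.projectPoints(X,cv2.Rodrigues(np.array(c["R"]))[0],np.array(c["t"]),K(c),np.array(c["D"]))[0][:,0]
def tri(cs,uvs):
    x0=np.array([0.5,0.,0.1])
    r=least_squares(lambda X:np.concatenate([proj(c,X)[0]-u for c,u in zip(cs,uvs)]),[0.5,0.1,0.1])
    return r.x,r.fun
def w2(p,X):
    X=np.atleast_2d(X); c,s=np.cos(p[2]),np.sin(p[2])
    return np.c_[p[0]+c*X[:,0]-s*X[:,1],p[1]+s*X[:,0]+c*X[:,1],X[:,2]]
E
python3 - <<'E'
from h import *; from workcell import calibration
T=calibration("top");S=calibration("scene")
cp=lambda *a:(np.array(a))
P=np.array([[32,-45,90],[32,45,90],[-190,-45,90],[-190,45,90]])/1000
tz=np.array([[310,100],[268,270],[750,210],[718,388]])/3.8+[265,100]
sz=np.array([[195,355],[347,282],[38,97],[172,36]])/3.3+[80,110]
f=lambda p:np.r_[(proj(T,w2(p,P))-tz).ravel(),(proj(S,w2(p,P))-sz).ravel()]
r=least_squares(f,[0.55,-0.05,1.4],loss='soft_l1'); print(r.x,np.degrees(r.x[2])); print(f(r.x).reshape(-1,2).round(1))
p=r.x
for n,X in dict(catch=[61,0,110],bar=[ -0,0,0]).items():
    print(n,w2(p,np.array(X)/1000))
print(tri([T,S],[np.array([324.9,139.3]),np.array([172.4,211.5])]))
b=tri([T,S],[np.array([386.7,142.5]),np.array([135.6,147.1])]);print(b)
c,s=np.cos(p[2]),np.sin(p[2]);
d=b[0][:2]-p[:2];print("bar in case",c*d[0]+s*d[1],-s*d[0]+c*d[1])
# expected bar: hinge at 14mm, angle lever 60deg +10 ->70deg; leg dir 60+45=105
h=14*np.array([np.cos(np.radians(70)),np.sin(np.radians(70))])+[0,108]
for a in (95,100,105,110,115):print(a,h+72*np.array([np.cos(np.radians(a)),np.sin(np.radians(a))]))
q=np.array([[61,-11,110],[61,11,110],[29,-12,0],[29,12,0]])/1000
print((proj(T,w2(p,q))-[265,100])*3.8); print((proj(S,w2(p,q))-[80,110])*3.3)
E
```

```text
[ 0.63155358 -0.09537242  1.3243938 ] 75.88217533667007
[[-2.9 -2.4]
 [-3.1  0.2]
 [ 1.5  0.4]
 [ 1.2  1.8]
 [ 0.3  3.4]
 [ 1.1  0.8]
 [-4.6 -2.1]
 [-1.7 -3.2]]
catch [[ 0.6464325  -0.03621485  0.11      ]]
bar [[ 0.63155358 -0.09537242  0.        ]]
(array([ 0.64336293, -0.03341225,  0.11919258]), array([-1.07696281,  0.67169508, -1.16017428, -0.4041314 ]))
(array([ 0.62177998, -0.11939197,  0.19068342]), array([ 2.22388796, -1.42861546,  2.57850235,  1.12020346]))
bar in case -0.025678015619028778 0.003619638661799482
95 [ -1.48693147 192.88171495]
100 [ -7.71438679 192.06185491]
105 [-13.84668924 190.70235618]
110 [-19.83716831 188.81356539]
115 [-25.64023284 186.40985736]
[[231.30679601 128.96500735]
 [220.23036334 174.04628108]
 [250.46321366 207.21810056]
 [240.10263607 250.15570983]]
[[275.79199923 354.52999008]
 [314.84325659 333.64566894]
 [278.59207997 416.21060526]
 [316.15789306 395.58292815]]
```

Call:
carry_out(deltas=[-1, -1.68, 2.25, -0.2, 0, -1, -1.68, 2.25, -0.2, 0, -1, -1.68, 2.25, -0.2, 0, -1, -1.68, 2.25, -0.2, 0, -1, -1.68, 2.25, -0.2, 0, -1, -1.68, 2.25, -0.2, 0, -1, -1.68, 2.25, -0.2, 0, -1, -1.68, 2.25, -0.2, 0, -1, -1.68, 2.25, -0.2, 0, -1, -1.68, 2.25, -0.2, 0, -1, -1.68, 2.25, -0.2, 0, -1, -1.68, 2.25, -0.2, 0, -1, -1.68, 2.25, -0.2, 0, -1, -1.68, 2.25, -0.2, 0, -1, -1.68, 2.25, -0.2, 0, -1, -1.68, 2.25, -0.2, 0, -1, -1.68, 2.25, -0.2, 0, -1, -1.68, 2.25, -0.2, 0], newtons=60)

```text
clock: 2.3
position: [0.4958, 0.1496, 0.2676]
tool_rot: [3.141, -0.0, 1.194]
force: [1.3, -0.3, -1.2]
grip_width: 0.0001
```

Call:
carry_out(deltas=[-1, -1.68, 2.25, 0, 0, -1, -1.68, 2.25, 0, 0, -1, -1.68, 2.25, 0, 0, -1, -1.68, 2.25, 0, 0, -1, -1.68, 2.25, 0, 0, -1, -1.68, 2.25, 0, 0, -1, -1.68, 2.25, 0, 0, -1, -1.68, 2.25, 0, 0, -1, -1.68, 2.25, 0, 0, -1, -1.68, 2.25, 0, 0, -1, -1.68, 2.25, 0, 0, -1, -1.68, 2.25, 0, -2.5, -1, 0, 0, 0, -2.5, -1, 0, 0, 0, -2.5, -1, 0, 0, 0, 0, -1, 0, 0, 0, 0])

```text
clock: 3.63
position: [0.6721, -0.1358, 0.2672]
tool_rot: [-3.141, -0.0, 1.324]
force: [0.2, 0.7, -0.0]
grip_width: 0.0002
```

```bash
cat > look.py <<'E'
import sys; from h import *; from workcell import *
tag=sys.argv[1]; print(status.observe()["position"],status.observe()["tool_rot"])
for n in sys.argv[2:]:
    c=calibration(n); im=grab_frame(n); cv2.imwrite(f"pics/{n}{tag}.png",cv2.resize(im[:,:,::-1],None,fx=1.5,fy=1.5,interpolation=cv2.INTER_CUBIC))
    for t in ["case","catch","loop_bar"]:
        print(n,t,[(round(d["p"],2),[round(float(v),1) for v in d["xy"]]) for d in mark_of(n,t)][:3])
    np.savez(f"{n}{tag}.npz",**{k:np.array(v) for k,v in c.items()})
print(status.observe()["clock"])
E
python3 look.py 2 wrist top
```

```text
[ 0.67207381 -0.13581254  0.26721733] [-3.14134964e+00 -1.47906331e-04  1.32351293e+00]
wrist case [(0.81, [280.5, 115.6])]
wrist catch [(0.98, [353.4, 123.0])]
wrist loop_bar [(0.87, [268.1, 134.2])]
top case []
top catch [(0.92, [323.8, 140.8])]
top loop_bar []
4.0333
```

View pics/wrist2.png

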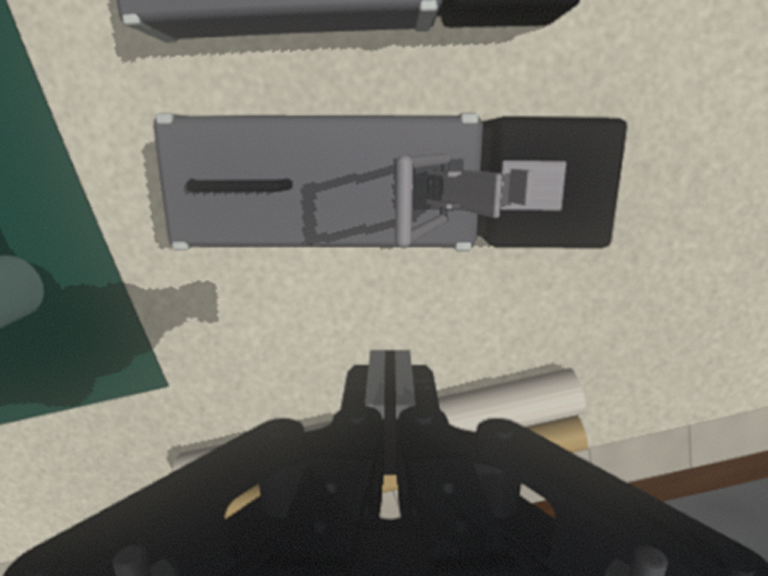

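```bash
python3 - <<'E'
from h import *
c=dict(np.load("wrist2.npz")); c["fov_y"]=float(c["fov_y"])
P=np.array([[-190,45,90],[32,45,90],[32,-45,90],[-190,-45,90]])/1000
uv=np.array([[155,114],[481,114],[472,250],[172,249]])/1.5
f=lambda p:(proj(c,w2(p,P))-uv).ravel()
r=least_squares(f,[0.63,-0.095,1.32]);p=r.x;print(p,f(p).reshape(-1,2).round(1))
def at(uv,z):
    u=cv2.undistortPoints(np.array([[uv]],float),K(c),np.array(c["D"]))[0,0]
    d=c["R"].T@np.r_[u,1]; o=-c["R"].T@c["t"]; X=o+d*(z-o[2])/d[2]
    C,S=np.cos(p[2]),np.sin(p[2]);q=X[:2]-p[:2]; return X.round(4),(1000*np.array([C*q[0]+S*q[1],-S*q[0]+C*q[1]])).round(1)
print("bar",at((269,133.5),.191)); print("catch",at((353.4,123),.110)); print("lever tip",at((332,129),.157))
for uvv in uv: print(at(uvv,.09))
print("tcp",at((0,0),.1)[0])
C,S=np.cos(p[2]),np.sin(p[2]);q=np.array([0.67207,-.13581])-p[:2];print(C*q[0]+S*q[1],-S*q[0]+C*q[1])
E
```

```text
[ 0.63175884 -0.09447225  1.31908667] [[-4.   1. ]
 [ 3.4  0.9]
 [ 4.1 -0.3]
 [-3.6 -0.3]]
bar (array([ 0.6242, -0.1178,  0.191 ]), array([-24.5,   1.5]))
catch (array([ 0.6442, -0.0368,  0.11  ]), array([58.9,  2.3]))
lever tip (array([ 0.6374, -0.0673,  0.157 ]), array([27.7,  1.4]))
(array([ 0.541, -0.263,  0.09 ]), array([-185.9,   45.9]))
(array([ 0.5946, -0.0553,  0.09  ]), array([28.6, 45.8]))
(array([ 0.6826, -0.079 ,  0.09  ]), array([ 27.7, -45.4]))
(array([ 0.6293, -0.286 ,  0.09  ]), array([-186.1,  -45.3]))
tcp [ 0.4542 -0.3282  0.1   ]
-0.02999521126739694 -0.04933646300756235
```

Call:
carry_out(deltas=[-1, -1.2, -1.7, 0, 0, -1, -1.2, -1.7, 0, 0, -1, -1.2, -1.7, 0, 0, -1, 0, 0, 1.9, 0, -1, 0, 0, 1.9, 0, -1, 0, 0, 1.9, 0, -1, 0, 0, 1.9, 0, -1, 0, 0, 1.9, 0, -1, 0, 0, 0, 0, -1, 0, 0, 0, 0])

```text
clock: 4.87
position: [0.6137, -0.1583, 0.1721]
tool_rot: [-3.14, 0.0, 1.325]
force: [0.2, 0.5, 0.5]
grip_width: 0.0001
```

```bash
python3 look.py 3 wrist scene
```

```text
[ 0.61366631 -0.15831371  0.17210453] [-3.14028944e+00  2.02656155e-04  1.32478579e+00]
wrist case [(0.65, [321.7, 172.8])]
wrist catch [(0.94, [435.4, 209.6])]
wrist loop_bar [(0.6, [347.8, 269.2])]
scene case [(0.87, [161.3, 221.0])]
scene catch [(0.98, [171.9, 209.9])]
scene loop_bar [(0.55, [135.9, 146.8]), (0.47, [163.5, 217.0])]
5.2667
```

View pics/wrist3.png

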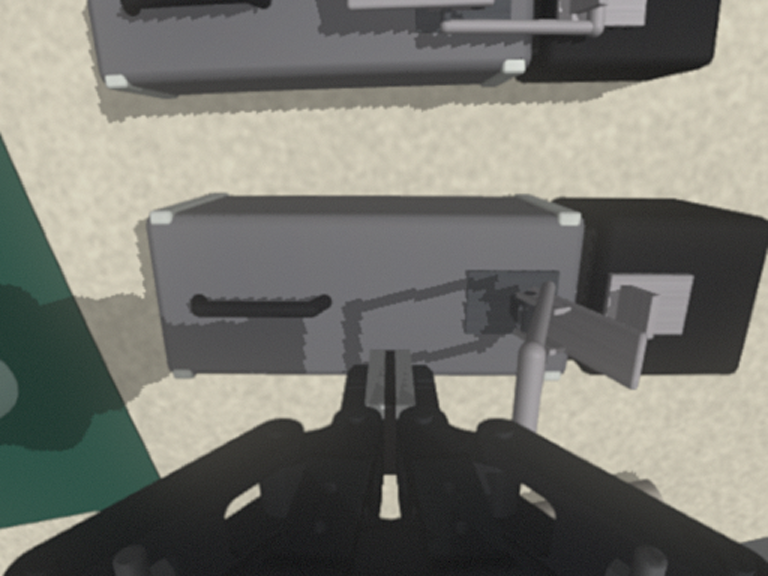

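View pics/scene3.png

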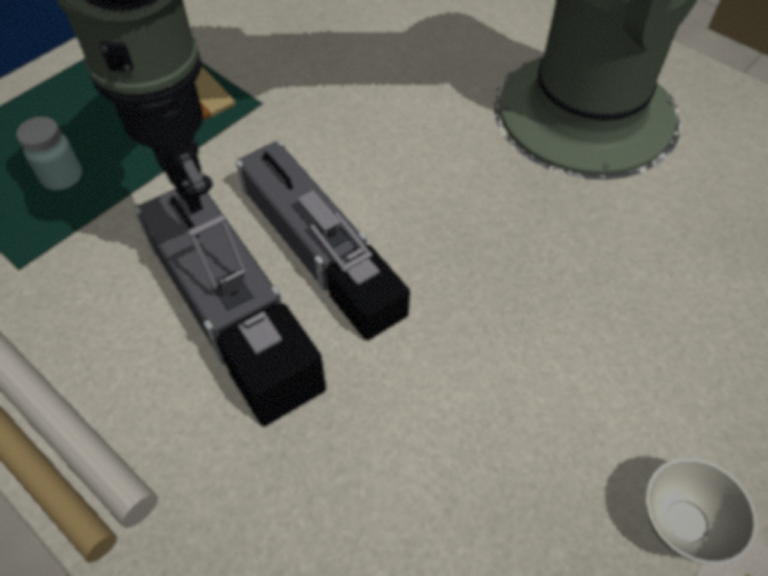

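Call:
carry_out(deltas=[-1, 0.6, 0, 0, 0, -1, 0.6, 0, 0, 0, -1, 0.6, 0, 0, 0, -1, 0.5, 0, 0, 0, -1, 0.5, 0, 0, 0, -1, 0.5, 0, 0, 0, -1, 0.5, 0, 0, 0, -1, 0.5, 0, 0, 0, -1, 0.5, 0, 0, 0, -1, 0.5, 0, 0, 0, -1, 0.5, 0, 0, 0, -1, 0.5, 0, 0, 0, -1, 0.5, 0, 0, 0, -1, 0.5, 0, 0, 0, -1, 0.5, 0, 0, 0, -1, 0, 0, 0, 0, -1, 0, 0, 0, 0])

```text
clock: 6.68
position: [0.6329, -0.0825, 0.1723]
tool_rot: [-3.142, 0.0, 1.325]
force: [-1.1, 0.5, -0.2]
grip_width: 0.0003
```

```bash
python3 look.py 4 wrist scene
```

```text
[ 0.63294793 -0.08248343  0.1722794 ] [-3.14154493e+00  7.09150815e-05  1.32530862e+00]
wrist case [(0.63, [248.6, 171.1])]
wrist catch [(0.56, [328.5, 211.4])]
wrist loop_bar [(0.96, [338.3, 204.6]), (0.19, [242.7, 174.7])]
scene case [(0.56, [163.5, 218.4])]
scene catch [(0.72, [172.1, 212.3])]
scene loop_bar [(0.95, [172.3, 220.7])]
7.0833
```

View pics/wrist4.png

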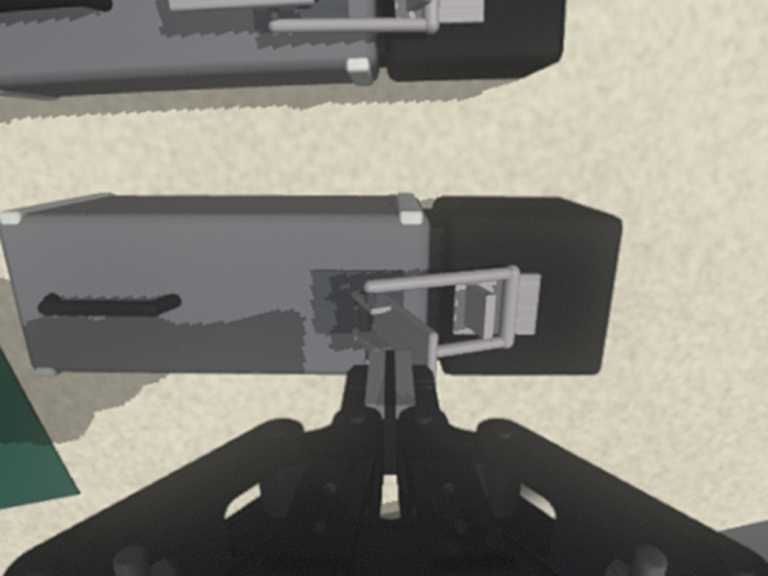

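View pics/scene4.png

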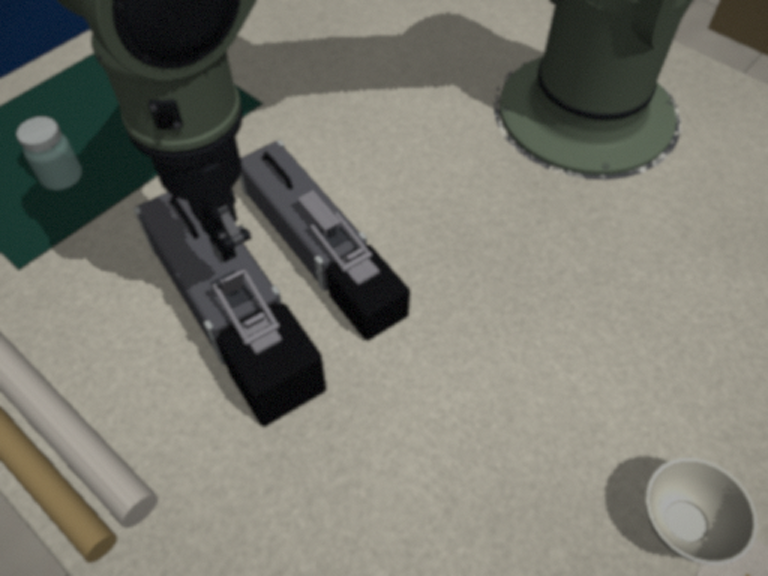

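Call:
carry_out(deltas=[-1, 0, 0, -1.2, 0, -1, 0, 0, -1.2, 0, -1, 1.7, 0, 0, 0, -1, 1.7, 0, 0, 0, -1, 1.7, 0, 0, 0, -1, 0, 0, 1.4, 0, -1, 0, 0, 1.4, 0, -1, 0, 0, 1.4, 0, -1, 0, 0, 1.4, 0, -1, 0, 0, 0, 0])

```text
clock: 7.92
position: [0.6446, -0.0332, 0.1392]
tool_rot: [-3.14, 0.001, 1.325]
force: [-0.4, 0.5, -0.7]
grip_width: -0.0002
```

```bash
python3 look.py 5 wrist scene
```

```text
[ 0.64463823 -0.03316114  0.13923644] [-3.13958529e+00  5.55280343e-04  1.32499409e+00]
wrist case [(0.84, [192.6, 182.4])]
wrist catch [(0.98, [257.0, 232.6])]
wrist loop_bar [(0.87, [273.5, 223.3])]
scene case [(0.73, [162.7, 220.7])]
scene catch [(0.57, [172.3, 211.3])]
scene loop_bar [(0.54, [172.3, 219.5])]
8.3167
```

View pics/wrist5.png

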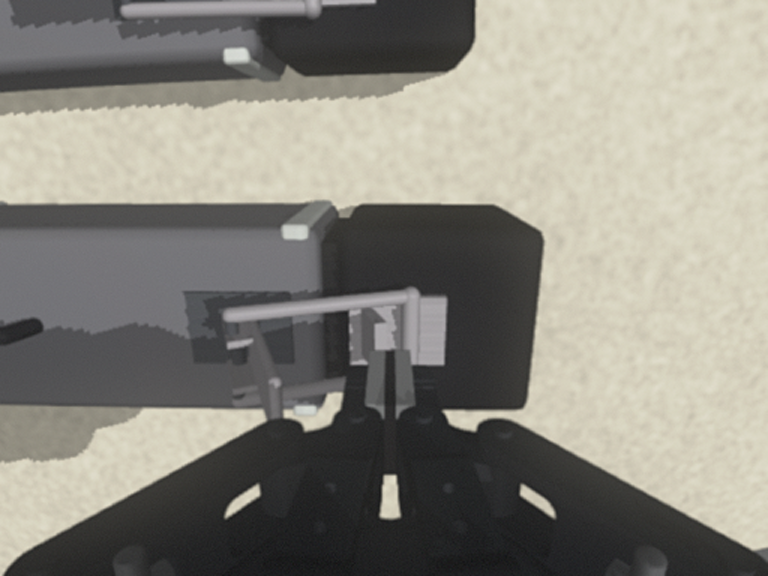

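View pics/scene5.png

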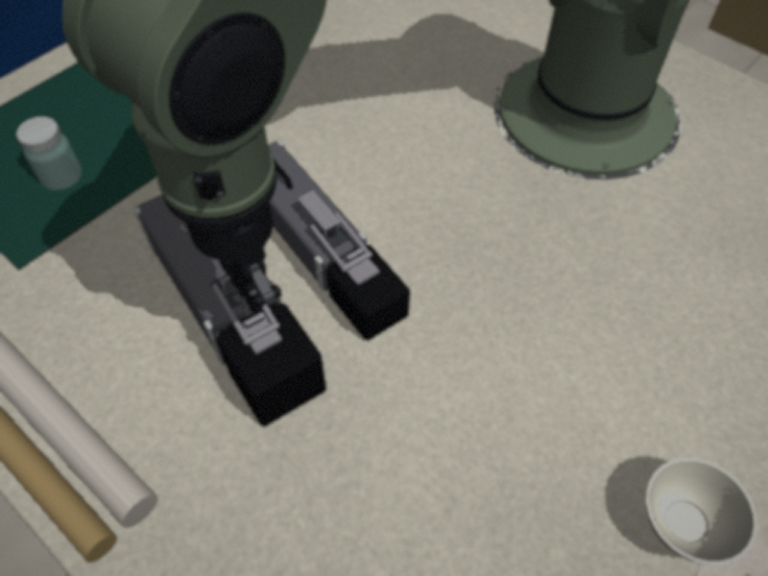

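Call:
carry_out(deltas=[-1, -0.6, 0, 0, 0, -1, -0.6, 0, 0, 0, -1, -0.6, 0, 0, 0, -1, -0.5, 0, 0, 0, -1, -0.5, 0, 0, 0, -1, -0.5, 0, 0, 0, -1, -0.5, 0, 0, 0, -1, -0.5, 0, 0, 0, -1, -0.5, 0, 0, 0, -1, -0.5, 0, 0, 0, -1, -0.5, 0, 0, 0, -1, -0.5, 0, 0, 0, -1, -0.5, 0, 0, 0, -1, 0, 0, 0, 0])

```text
clock: 9.48
position: [0.6284, -0.1005, 0.1403]
tool_rot: [-3.142, 0.0, 1.324]
force: [-0.1, -0.4, 0.9]
grip_width: -0.0001
```

```bash
python3 look.py 6 wrist scene
```

```text
[ 0.62844986 -0.10051531  0.14031415] [-3.14154895e+00  4.98762183e-04  1.32376167e+00]
wrist case [(0.66, [266.3, 181.1])]
wrist catch [(0.58, [368.0, 228.1])]
wrist loop_bar [(0.65, [361.2, 220.2])]
scene case [(0.65, [161.0, 217.7])]
scene catch [(0.57, [171.9, 212.3])]
scene loop_bar [(0.96, [167.3, 217.2])]
9.8833
```

View pics/wrist6.png

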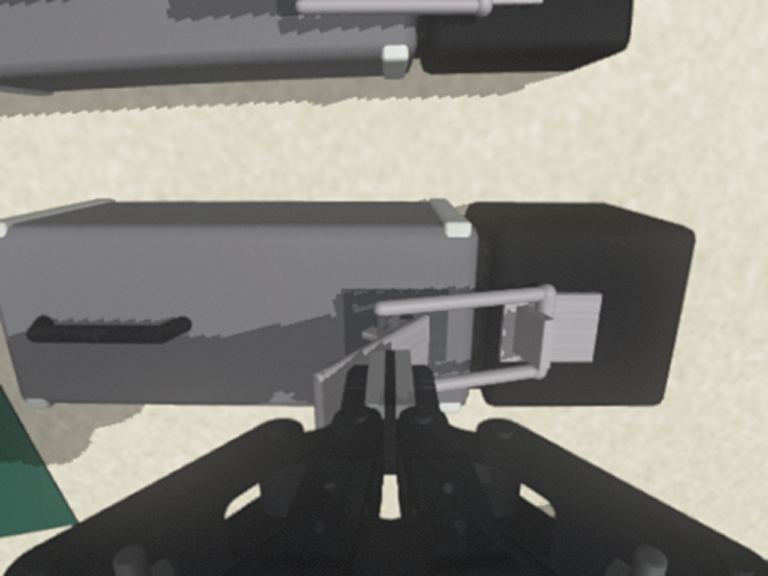

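View pics/scene6.png

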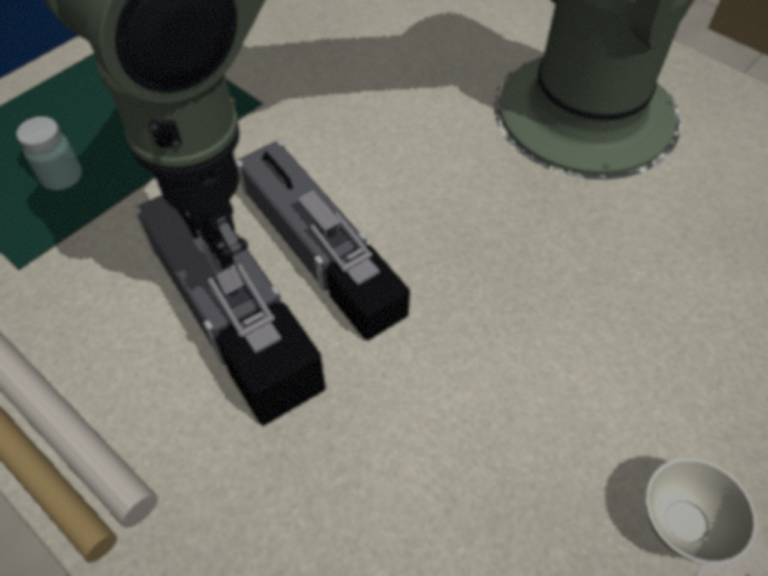

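Call:
carry_out(deltas=[-1, -0.5, 0, 0, 0, -1, -0.5, 0, 0, 0, -1, -0.5, 0, 0, 0, -1, -0.4, 0, 0.3, 0, -1, -0.4, 0, 0.3, 0, -1, -0.4, 0, 0.3, 0, -1, 0, 0, 0.4, 0, -1, 0, 0, 0.4, 0, -1, 0, 0, 0.4, 0, -1, 0, 0, 0.3, 0, -1, 0, 0, 0.1, 0, -1, 0, 0, 0, 0, -1, 0, 0, 0, 0])

```text
clock: 10.97
position: [0.6222, -0.1252, 0.1159]
tool_rot: [-3.142, -0.0, 1.325]
force: [-6.5, 1.3, 14.5]
grip_width: 0.0001
```

```bash
python3 look.py 7 wrist
```

```text
[ 0.62215485 -0.12520788  0.11587391] [-3.14152225e+00 -1.35818008e-04  1.32501457e+00]
wrist case [(0.96, [291.9, 187.1])]
wrist catch [(0.96, [426.3, 246.9])]
wrist loop_bar [(0.84, [415.9, 240.3])]
11.1667
```

View pics/wrist7.png

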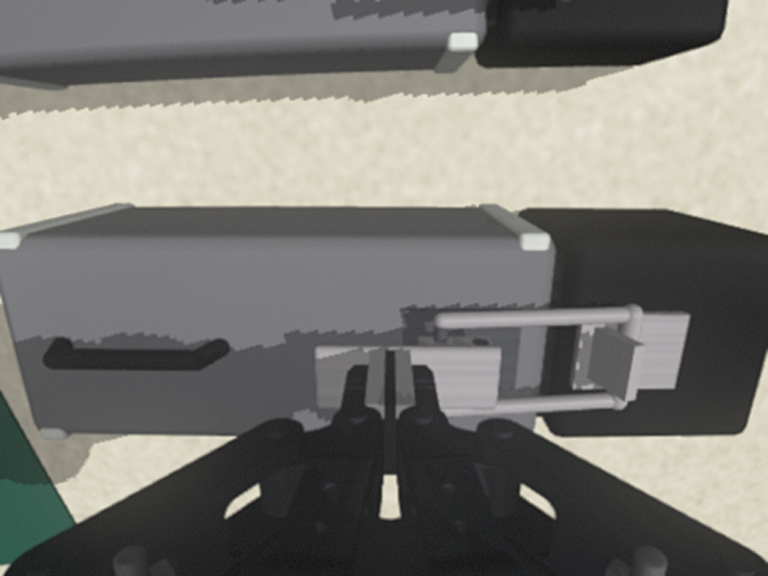

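Call:
carry_out(deltas=[-1, 0, 0, 0.1, 0, -1, 0, 0, 0.1, 0, -1, 0, 0, 0, 0, -1, 0, 0, 0, 0])

```text
clock: 11.5
position: [0.6223, -0.1253, 0.1154]
tool_rot: [3.141, -0.0, 1.325]
force: [-14.5, 3.1, 39.1]
grip_width: -0.0001
```

Call:
carry_out(deltas=[-1, 0, 0, -0.5, 0, -1, 0, 0, -1.5, 0, -1, 0, 0, -2.5, 0, -1, 0, 0, -2.5, 0, -1, 0, 0, -2.5, 0, -1, 0, 0, -2.5, 0, -1, 0, 1.5, -2, 0, -1, 0, 1.5, 0, 0, -1, 0, 1.5, 0, 0, -1, 0, 1.5, 0, 0, -1, 0, 0, 0, 0, -1, 0, 0, 0, 0])

```text
clock: 12.5
position: [0.6805, -0.1399, 0.2525]
tool_rot: [-3.141, 0.0, 1.325]
force: [0.0, 0.3, -0.8]
grip_width: -0.0002
```

```bash
python3 look.py 8 wrist scene; python3 -c "
import cv2
im=cv2.imread('pics/scene8.png')[165:435,120:420]; cv2.imwrite('pics/scene8z.png',cv2.resize(im,None,fx=2,fy=2,interpolation=cv2.INTER_CUBIC))"
```

```text
[ 0.68045119 -0.13986807  0.25247702] [-3.14071534e+00  2.15048796e-04  1.32504039e+00]
wrist case [(0.56, [283.8, 109.7])]
wrist catch [(0.79, [358.5, 115.8])]
wrist loop_bar [(0.7, [353.5, 115.1])]
scene case [(0.94, [163.5, 219.3])]
scene catch [(0.75, [169.5, 215.0])]
scene loop_bar [(0.91, [167.4, 215.4])]
12.9
```

View pics/wrist8.png

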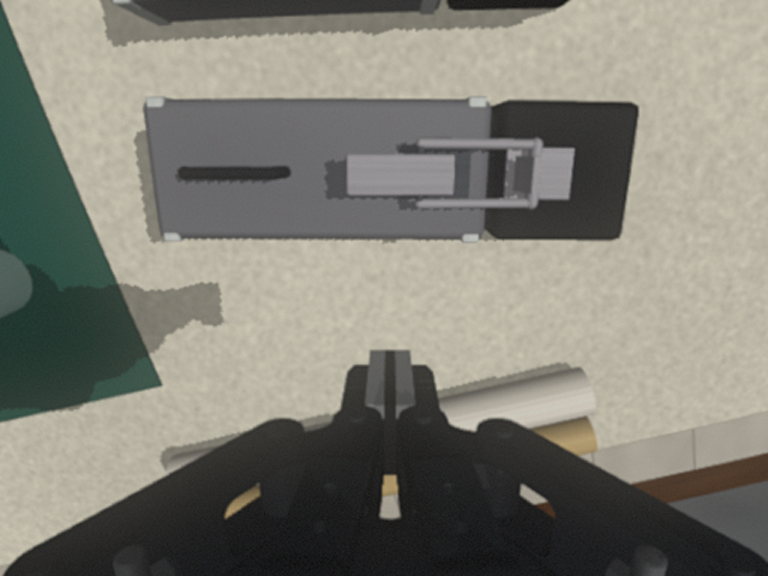

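View pics/scene8z.png

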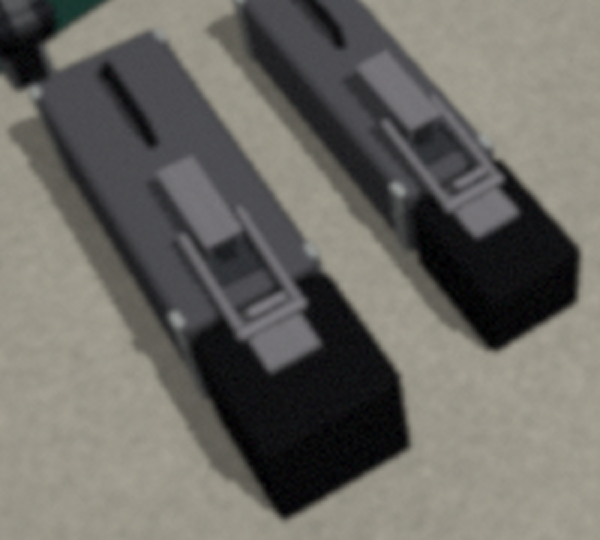

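The lever lies flat in wrist8 (columns 346–455, row 175). The loop bar sits behind the catch at (537,175), the cap gap has closed, and the latch now looks like the one on the finished case. The gripper is clear of everything.

```bash
python3 -c "
from workcell import job; print(job.job_done())"
```

```text
the job is handed in; nothing more can be done
None
```

The open scroll case is now latched, and I handed the job in at about 12.9 s of the 38 s allowed.

- **Loop:** I pushed the wire loop past upright with the closed fingers, and it dropped over the catch. The pictures taken after the drop and before the lever was moved show its bar on the plate behind the catch.
- **Lever:** I then pushed the lever from the cap side, past centre, and pressed it flat. The fingertips stopped at z = 115.4 mm, where the flat lever's face should be at 116 mm. The force reading was about 42 N, 39 N of it vertical, and the fingers alone made the contact. That is the highest reading I saw, but forces were only read at the end of each call.
- **Last checks:** I lifted the arm clear, and the force reading fell to about 0. The wrist and scene pictures then showed the lever flat, the bar behind the catch, the cap drawn in with the gap smaller, and the same look as the case that was already latched.

**Disagreements:** The case outline measured about 8 mm shorter than its stated size along its length, probably from bevelled edges. The loop bar first measured at x about −24 mm, where I had worked out about −14 mm from the geometry. Neither affected the result. I judged the cap's travel by eye and did not measure it.

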